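# Slide the last bottle into its rack lane

### The job

On the shop counter, one tall long-necked white bottle stands out on the customer's side of the three-lane stock rack. Push it back with the fingertips, low down near its foot, so that it slides upright along the counter into the empty lane and right up against the rack's back board; do not lift it or tip it over. Leave the other bottles, the jar and the carton where they stand, and finish with the robot clear of everything.

Things in the scene. Friction and masses are not known exactly. Their poses are not given: they have to be found in the camera images.
- bottle: the long-necked white bottle to push, upright beyond the rack (its open side): round body 56 mm in diameter up to 75 mm, tapering to a 26 mm neck at 108 mm, capped, 215 mm tall; 0.25-0.49 kg; friction about 0.5-0.7: pushed above about 35 mm it may tip. Lean the gripper 20 degrees or more (fingers pointing down and along the push) so its body clears the neck. Origin: centre of underside, z up.
- slot: the place for the bottle: the empty lane of the rack (left, middle or right), with a flat round dark pad like those under the other bottles. Origin: on the counter in the lane's middle, where the bottle's axis stands when it is home (2 mm short of touching the back board, whose face is 30 mm from here). x along the lane out of its mouth, away from the robot; y across the lane; z up.
- rack: fixed wooden rack without floor: dark back board 272 mm wide, 30 mm high; four light partitions 8 mm thick, 22 mm high, reaching 32 mm beyond the lane origins, make three lanes 80 mm wide, 88 mm between centres, open away from the robot, back board on its side. Origin: on the counter in the middle lane, as for the slot; x along the lanes out of the mouths, y to the robot's left, z up.
- bottle_a: bystander: a loose bottle of the same kind and size standing in a lane of the rack against the back board. Origin: centre of its underside.
- bottle_b: bystander: another loose bottle of the same kind and size standing in another lane. Origin: centre of its underside.
- jar: bystander: squat grey jar with a white lid, 72 mm in diameter, 85 mm tall, standing to the left of the rack. Origin: centre of its underside.
- carton: bystander: cardboard carton 70 x 110 x 75 mm (x, y, z) standing to the right of the rack. Origin: centre of its underside.
There are look-alikes about, which are no part of the job. Leave any turquoise look-alike of the bottle alone.

How it is judged:
By the outcome, as a careful person would: the job done as asked, in the order asked, and still so for the second after the job is handed in, with the robot touching nothing.
It also fails if it takes over 56 s, if anything falls off the work surface, if the arm or the gripper's body presses on something with over 40 N, if the wrist force passes 120 N, or if a joint passes its speed limit or range.

### The arm

A 6-joint arm with a two-finger parallel gripper is mounted at the origin on the work surface. World frame = base frame: x ahead of the robot, y to its left, z up, the work surface at z = 0. Lengths are in m, angles in rad, forces in N, time in s.
With the tool pointing down it reaches from about 0.25 to 0.775 m from the base axis. Payload 4 kg.
Tool frame: the origin (TCP) lies midway between the tips of the shut fingers; the grasp point (between the pads) lies 19 mm behind it; y points along the fingers, x is the direction in which the jaws open and shut, and the axes are right-handed (so a half turn about y gives the same grasp; the last joint's range is limited). The gripper opens to 94 mm and grips with 3 to 60 N. Pads are 16 mm wide; open, the fingers measure 119 mm over their backs; the gripper's body (75 mm by 177 mm) begins 78 mm behind the grasp point.
Start: joints at [-1.266, 0.087, 1.371, -0, 1.684, -0.103], TCP at [0.218, -0.505, 0.206] pointing down, gripper open.
Joint ranges: [-3.1, 3.1], [-0.76, 2.03], [0.27, 2.55], [-1.08, 4.22], [0.17, 2.65], [-2.57, 2.57]. Speed limits (rad/s): [2.79, 2.79, 3.14, 3.14, 3.14, 3.14].

### API

Orientations are given as [roll, pitch, yaw] about the fixed x, y, z axes, in that order (R = Rz(yaw) Ry(pitch) Rx(roll)).
In Python, from bench import robot gives the robot as it stands.
- The arm moves only by the shell command python3 -m creep 'ROWS'. ROWS is JSON, a list of rows, each a list of 7 numbers: the shift along the tool's x, y, z in mm, then the turn, a rotation vector about the tool's x, y, z in degrees, then the closure in counts, from 0 (fully open) to 255 (shut). A call has 1 to 5 rows; each row is the pose to reach, as a shift and turn from the pose commanded when the call began, along the tool's axes at that moment; what a row does not reach only later rows make up. A row lasts 1/8 s, in which the tool goes at most 62.5 mm and 10.7 degrees, less where a joint would pass 70% of its speed; a pose out of reach is approached as far as the arm can. A call with a gripper value outside its range is refused whole. The fingers move at their own pace and stop on an object; the grip force is fixed at half the most. Time passes only in rows, so rows that repeat a pose let the fingers close. It gives the time, the measured TCP pose, the force and the opening at its end, in the units of the state.
- robot.get_obs(): the state, without advancing time (a new reading comes with each control period).
- robot.snapshot(name): name is "scene" or "top" or "wrist"; returns a dict with "color" (384x512x3 uint8, blue, green, red), "fx", "fy", "cx", "cy" (pixels), "k1" (the pictures are not rectified: a ray, as slopes to the right and down, at radius r is drawn at 1 + k1 r^2 times it, then the intrinsics apply), "world_from_camera" (4x4, takes a point from camera to world coordinates); the wrist camera has in their place "mount" (4x4, takes a point from camera to tool coordinates, whose origin is the TCP and whose axes are the tool frame's). Camera axes: x right, y down, z forward; pixel columns grow to the right and rows downward; lengths in m; the calibration is good to about 2 mm. A picture is of the moment at which its call begins: read the wrist's pose just before it. There is no depth.
- robot.close_job(): hands the job in, once; it reports no verdict.
Trained networks look in the newest picture that a camera, given by its name, has taken for a name from the list of things; names that differ only in an ending like _2 or _b are one class to them, and where a whole thing is asked for, a point or a joint stands for the part that bears it (a point fixed in the world has none). Each returns a list of dicts, best first, with "p" (0 to 1); they miss things now and then, are a little off and sometimes report something else, mostly with a low value. They report only what shows in the picture. A call takes as long as a camera call. They do not tell look-alikes from the thing itself.
- robot.spot_in(name, camera): "point" ([x, y, z] in m, in world coordinates, good to about 4 mm: the middle of the surface that is visible of it).
- robot.landmark_of(name, camera): "point" ([x, y, z] in m, in world coordinates, good to about 4 mm: a listed point, or the origin of a listed thing).
The state is a dict: "time": time; "joint_positions": joint angles; "qvel": joint speeds; "joint_torque": joint torques, N m; "tool_pos": TCP position; "ee_rot": TCP orientation; "wrist_force": force on the tool from outside, world axes, zero at the start; "wrist_torque": the same for the moment, N m; "width": finger opening in m.
Only numpy, scipy, OpenCV 4.12 (cv2) and the standard library are available. Lean on these libraries where they do the work, as an engineer would, in place of code of your own. Each camera call takes 0.05 s, during which the arm holds its last target.

## Working session

There is one attempt and no reset: what is moved stays moved. The work goes in short steps, Python scripts to look and compute and a shell command to move; the robot and the scene stay as the last step left them, time stands still between calls to the robot, and variables do not carry over. Pictures are saved under pics/ and viewed, and the job is handed in when it is done.

```bash
ls; mkdir -p pics; cat > h.py <<'E'
import numpy as np,cv2
from bench import robot
from scipy.spatial.transform import Rotation as R
E
python3 - <<'E'
from h import *
for c in ("scene","top"):
    s=robot.snapshot(c); cv2.imwrite(f"pics/{c}0.png",s["color"])
    for n in ("bottle","slot","rack","jar","carton"):
        for f in ("landmark_of",):
            print(c,n,[(np.round(d["point"],3).tolist(),round(d["p"],2)) for d in getattr(robot,f)(n,c)])
o=robot.get_obs(); print(o["time"],o["tool_pos"],o["ee_rot"],o["width"],o["wrist_force"])
E
```

```text
pics
scene bottle [([0.701, -0.066, 0.002], 0.82), ([0.498, 0.113, -0.001], 0.59), ([0.602, -0.096, -0.004], 0.58), ([0.639, 0.025, -0.002], 0.55)]
scene slot [([0.485, 0.03, 0.002], 0.52)]
scene rack [([0.485, 0.03, 0.001], 0.97)]
scene jar [([0.531, 0.298, -0.002], 0.61)]
scene carton [([0.529, -0.24, 0.004], 0.83)]
top bottle [([0.699, -0.066, -0.001], 0.9), ([0.473, -0.057, -0.001], 0.84), ([0.638, 0.026, -0.0], 0.77), ([0.64, 0.143, -0.002], 0.77), ([0.603, -0.094, -0.001], 0.74), ([0.495, 0.111, 0.003], 0.59)]
top slot [([0.479, 0.036, -0.0], 0.9)]
top rack [([0.485, 0.032, 0.003], 0.79)]
top jar [([0.533, 0.302, -0.002], 0.73), ([0.471, -0.058, -0.0], 0.54)]
top carton [([0.529, -0.244, 0.0], 0.77)]
0.6 [ 0.21812905 -0.5049169   0.20552015] [-1.57080454e+00 -1.25823647e-04 -1.16296123e+00] 0.0942113584364887 [-1.100659    0.38419519  0.15344359]
```

View pics/scene0.png

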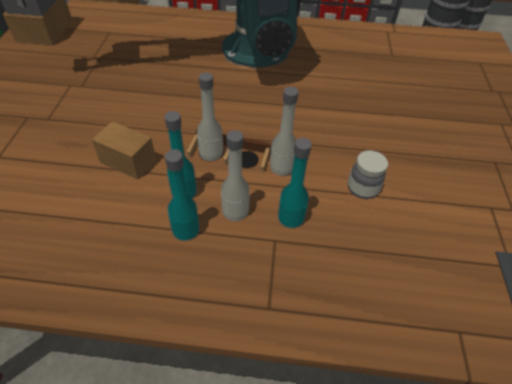

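View pics/top0.png

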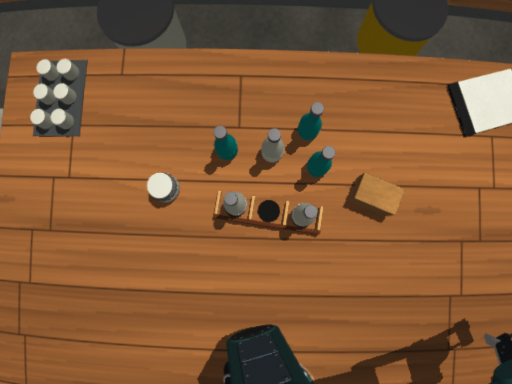

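Candidates in the scene picture:
- White at (235,180), about (0.639, 0.026): it stands outside the rack's open side, so it fits the description.
- White at (210,120) and (284,135): these stand in lanes, so they are bystanders a and b.
- Turquoise at (293,190), (184,200) and (180,160): look-alikes to leave alone.

The dark empty pad is in the middle lane, at top-picture pixel (269,211). Next I'll check with crops and model overlays.

```bash
cat >> h.py <<'E'
def proj(s,P,T=None):
    T=s["world_from_camera"] if T is None else T
    P=np.atleast_2d(P); c=(P-T[:3,3])@np.asarray(T)[:3,:3]
    x=c[:,:2]/c[:,2:]; r2=(x**2).sum(1,keepdims=True); x=x*(1+s["k1"]*r2)
    return x*[s["fx"],s["fy"]]+[s["cx"],s["cy"]]
def circ(c,r,z,n=40):
    a=np.linspace(0,2*np.pi,n); return np.c_[c[0]+r*np.cos(a),c[1]+r*np.sin(a),0*a+z]
def overlay(s,box,k,bottles,rack,fn):
    x0,y0,x1,y1=box; im=cv2.resize(s["color"][y0:y1,x0:x1],None,fx=k,fy=k,interpolation=cv2.INTER_CUBIC)
    def pl(P,col):
        q=((proj(s,P)-[x0-.5,y0-.5])*k*8).astype(np.int32); cv2.polylines(im,[q],False,col,1,cv2.LINE_AA,3)
    for b in bottles:
        pl(circ(b,.028,0),(0,255,255)); pl(circ(b,.028,.075),(0,255,255)); pl(circ(b,.013,.215),(0,0,255))
    if rack is not None:
        x,y,a=rack; c,s_=np.cos(a),np.sin(a)
        W=lambda u,v,z:[x+c*u-s_*v,y+s_*u+c*v,z]
        for v in(-.132,-.044,.044,.132):
            for w in(-.004,.004): pl(np.array([W(-.03,v+w,.022),W(.032,v+w,.022)]),(0,255,0))
        pl(np.array([W(-.03,-.136,.03),W(-.03,.136,.03)]),(255,0,255))
        pl(circ((x,y),.002,0),(0,255,0))
    cv2.imwrite(fn,im)
E
python3 - <<'E'
from h import *
B=[(.639,.0255),(.497,.112),(.473,-.057),(.70,-.066),(.6025,-.095),(.64,.143)]
rk=(.484,.031,-.13)
s=robot.snapshot("top"); overlay(s,(190,90,350,240),5,B,rk,"pics/t1.png")
print(s["world_from_camera"][:3,3])
s=robot.snapshot("scene"); overlay(s,(140,60,330,250),3,B,rk,"pics/s1.png")
E
```

```text
[0.42370001 0.04514126 1.17293581]
```

View pics/t1.png

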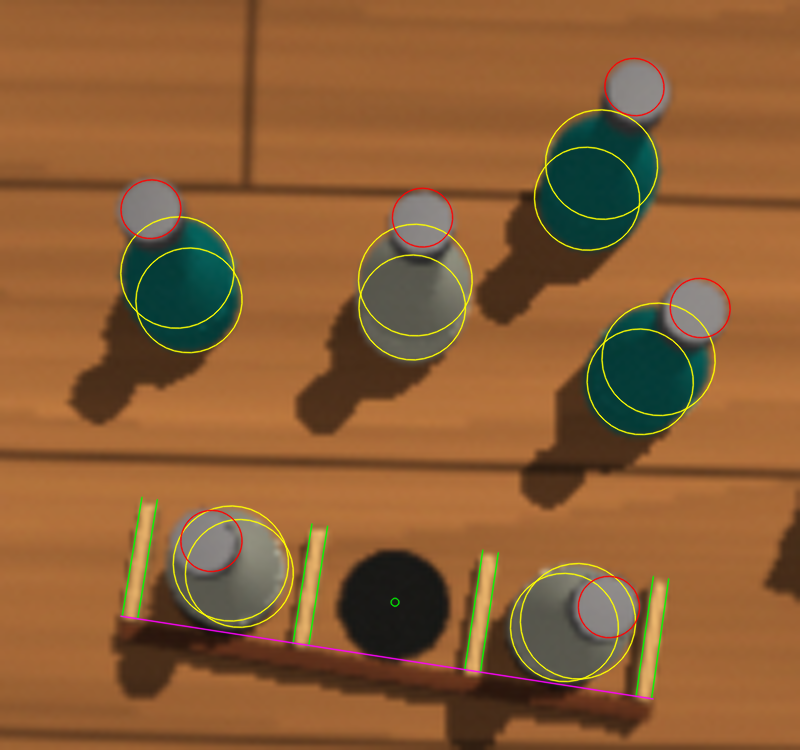

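View pics/s1.png

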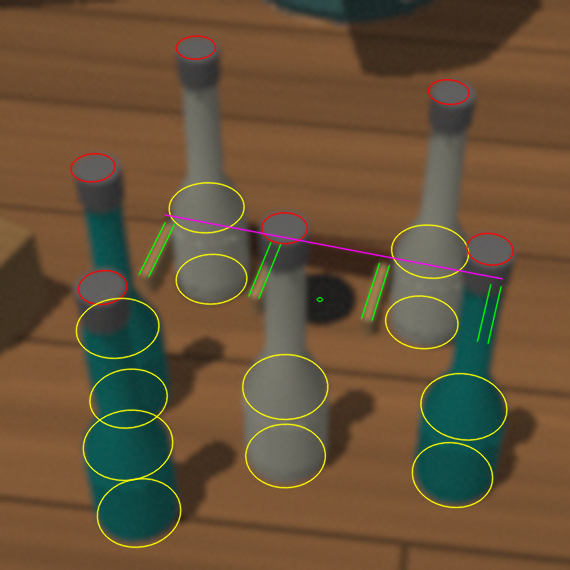

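The overlay agrees with both pictures to about 2 mm. The white target stands at (0.639, 0.0255), at pixel (415,307) of the enlarged top crop. The empty middle lane is at (0.484, 0.031) with the rack yawed about -7.5°. Before planning the approach I'll check the wrist camera mount and its view.

```bash
python3 - <<'E'
from h import *
s=robot.snapshot("wrist"); print(np.round(s["mount"],3)); cv2.imwrite("pics/w0.png",s["color"])
s=robot.snapshot("top"); cv2.imwrite("pics/g0.png",cv2.resize(s["color"][264:384,392:512],None,fx=4,fy=4))
R0=R.from_euler("xyz",robot.get_obs()["ee_rot"])
for sg in (1,-1):
  for lean in (0,22,):
    t=np.radians(lean); y=np.array([-np.sin(t),0,-np.cos(t)]); x=np.array([0,sg,0.]); M=R.from_matrix(np.c_[x,y,np.cross(x,y)])
    print(sg,lean,np.degrees((R0.inv()*M).as_rotvec()).round(1), (R0.inv().apply(np.array([.70,.02,.27])-robot.get_obs()["tool_pos"])*1000).round())
E
```

```text
[[ 1.     0.    -0.001  0.001]
 [ 0.001 -0.252  0.968 -0.179]
 [ 0.    -0.968 -0.252  0.074]
 [ 0.     0.     0.     1.   ]]
1 0 [   0.  -156.6   -0. ] [-291.  -65.  651.]
1 22 [   6.2 -154.1   29.9] [-291.  -65.  651.]
-1 0 [ 0.  23.4  0. ] [-291.  -65.  651.]
-1 22 [-21.7  23.1   4.5] [-291.  -65.  651.]
```

View pics/g0.png

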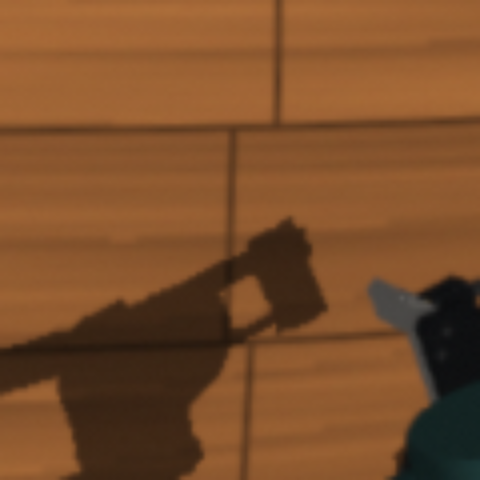

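View pics/w0.png

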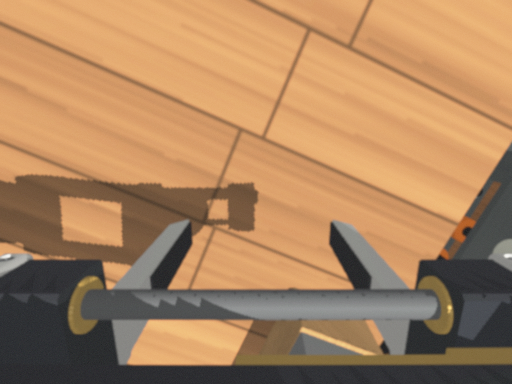

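```bash
cat > clr.py <<'E'
from h import *
B={"T":(.639,.0255),"L":(.64,.143),"R1":(.70,-.066),"R2":(.6025,-.095),"a":(.497,.112),"b":(.473,-.057)}
zz=np.linspace(0,.218,45)
rr=np.interp(zz,[0,.075,.108,.218],[.028,.028,.0145,.0145])
hg=.014
# boxes: (xmin,xmax,ymin,ymax,zmin,zmax) tool frame
BX=[(-.0885,.0885,-.32,-.097,-.0375,.0375),(-hg-.0125,hg+.0125,-.097,0,-.008,.008),(-.04,.04,-.21,-.15,.0375,.09)]
def tool(lean,tilt,yaw):
    # lean about world y, tilt about world x (body to +y positive), yaw about z
    t=np.radians(lean); y=np.array([-np.sin(t),0,-np.cos(t)]); x=np.array([0,-1.,0]); M=np.c_[x,y,np.cross(x,y)]
    return R.from_euler("z",yaw,degrees=True).as_matrix()@R.from_euler("x",-tilt,degrees=True).as_matrix()@M
def clear(M,p,names,boxes=BX):
    out={}
    for n in names:
        b=B[n]; P=(np.c_[np.full_like(zz,b[0]),np.full_like(zz,b[1]),zz]-p)@M
        d=9
        for bx in boxes:
            lo=np.array(bx[::2]);hi=np.array(bx[1::2])
            e=np.linalg.norm(np.maximum(np.maximum(lo-P,P-hi),0),axis=1)-rr
            d=min(d,e.min())
        out[n]=d
    return out
E
python3 - <<'E'
from clr import *
best=[]
for lean in (20,22,25,28,32):
 for tilt in range(-4,17,2):
  for yaw in range(-24,25,4):
   M=tool(lean,tilt,yaw)
   p=np.array([.639,.0255,.016])+R.from_euler("z",yaw*.0,degrees=True).apply([.045,0,0])
   res=9;r={}
   for dz in (0,.03,.06,.1,.15,.2):
     c=clear(M,p+[0,0,dz],["T","L","R1","R2"]); 
     for k in c: r[k]=min(r.get(k,9),c[k])
   for k2 in np.linspace(0,1,6):  # push
     c=clear(M,p+k2*np.array([-.155,.006,0]),["L","R1","R2"])
     for k in c: r[k]=min(r.get(k,9),c[k])
   c=clear(M,p+np.array([-.165,.006,0]),["a","b"]); r.update(c)
   best.append((min(r.values()),lean,tilt,yaw,{k:round(v*1000) for k,v in r.items()}))
best.sort(key=lambda a:-a[0])
for b in best[:14]: print(round(b[0]*1000,1),b[1:])
for l in (20,22,25):print([b for b in best if b[1]==l][0])
E
```

```text
-5.9 (20, 4, 0, {'T': 9, 'L': -6, 'R1': -5, 'R2': 22, 'a': 5, 'b': 30})
-6.7 (22, 4, 0, {'T': 10, 'L': -6, 'R1': -7, 'R2': 21, 'a': 9, 'b': 34})
-6.8 (22, 6, -4, {'T': 9, 'L': -7, 'R1': -6, 'R2': 21, 'a': 14, 'b': 29})
-7.1 (20, 2, 4, {'T': 9, 'L': -6, 'R1': -7, 'R2': 23, 'a': 0, 'b': 36})
-7.7 (22, 2, 4, {'T': 9, 'L': -7, 'R1': -8, 'R2': 22, 'a': 3, 'b': 39})
-7.7 (20, 6, -4, {'T': 9, 'L': -8, 'R1': -5, 'R2': 23, 'a': 11, 'b': 26})
-7.8 (25, 6, -4, {'T': 10, 'L': -7, 'R1': -8, 'R2': 19, 'a': 19, 'b': 34})
-8.0 (28, 0, 8, {'T': 9, 'L': -8, 'R1': -8, 'R2': 23, 'a': 9, 'b': 47})
-8.3 (28, 8, -8, {'T': 10, 'L': -7, 'R1': -8, 'R2': 16, 'a': 27, 'b': 36})
-8.6 (25, 0, 8, {'T': 9, 'L': -8, 'R1': -9, 'R2': 23, 'a': 3, 'b': 47})
-8.9 (25, 2, 4, {'T': 10, 'L': -7, 'R1': -9, 'R2': 21, 'a': 9, 'b': 45})
-8.9 (20, 2, 0, {'T': 9, 'L': 1, 'R1': -9, 'R2': 19, 'a': 6, 'b': 30})
-9.2 (20, 4, -4, {'T': 9, 'L': 0, 'R1': -9, 'R2': 19, 'a': 11, 'b': 25})
-9.4 (22, -2, 12, {'T': 9, 'L': -6, 'R1': -9, 'R2': 21, 'a': -8, 'b': 47})
(np.float64(-0.005862416092342908), 20, 4, 0, {'T': 9, 'L': -6, 'R1': -5, 'R2': 22, 'a': 5, 'b': 30})
(np.float64(-0.006735155275456806), 22, 4, 0, {'T': 10, 'L': -6, 'R1': -7, 'R2': 21, 'a': 9, 'b': 34})
(np.float64(-0.0077803191178829195), 25, 6, -4, {'T': 10, 'L': -7, 'R1': -8, 'R2': 19, 'a': 19, 'b': 34})
```

```bash
cat >> clr.py <<'E'
def tool2(lean,az,spin):
    """lean deg; az: heading of body offset from +x (deg, + to +y); spin about tool y"""
    return R.from_euler("z",az,degrees=True).as_matrix()@tool(lean,0,0)@R.from_euler("y",spin,degrees=True).as_matrix()
E
python3 - <<'E'
from clr import *
def mins(M,ps,names):
   r={}
   for p in ps:
     c=clear(M,p,names)
     for k in c: r[k]=min(r.get(k,9),c[k])
   return r
for hgname in (1,):
 for where in ("descent","push0-50","push50-100","push100-155"):
  best=[]
  for lean in (20,25,30,35):
   for az in range(-20,41,10):
    for spin in range(-80,81,10):
     M=tool2(lean,az,spin)
     for oy in ((0,.006,.012) if where=="descent" else (0,)):
      p=np.array([.639+.043,.0255+oy,.016])
      if where=="descent": ps=[p+[0,0,d] for d in (0,.03,.06,.1,.15,.2)]; nm=["T","L","R1","R2"]
      else:
       a,b=map(float,where[4:].split("-")); ps=[p+k*np.array([-1,.04,0])/1000 for k in np.linspace(a,b,4)]; nm=["L","R1","R2","a","b"]
      r=mins(M,ps,nm)
      best.append((round(min(r.values())*1000,1),lean,az,spin,oy,{k:round(v*1000) for k,v in r.items()}))
  best.sort(key=lambda a:-a[0]); print(where)
  for l in (20,25,30,35):
    for b in [b for b in best if b[1]==l][:4]: print(b)
E
```

```text
descent
(np.float64(8.4), 20, 20, 10, 0.012, {'T': 9, 'L': 11, 'R1': 8, 'R2': 89})
(np.float64(7.9), 20, 0, -30, 0.012, {'T': 8, 'L': 28, 'R1': 8, 'R2': 103})
(np.float64(7.9), 20, 10, -20, 0.012, {'T': 8, 'L': 22, 'R1': 13, 'R2': 107})
(np.float64(7.8), 20, 20, -10, 0.012, {'T': 8, 'L': 15, 'R1': 18, 'R2': 108})
(np.float64(9.3), 25, 10, -10, 0.012, {'T': 9, 'L': 20, 'R1': 10, 'R2': 103})
(np.float64(9.3), 25, 20, 0, 0.012, {'T': 9, 'L': 13, 'R1': 15, 'R2': 105})
(np.float64(9.2), 25, 20, 10, 0.012, {'T': 9, 'L': 17, 'R1': 11, 'R2': 98})
(np.float64(8.4), 25, 30, 20, 0.012, {'T': 9, 'L': 8, 'R1': 19, 'R2': 102})
(np.float64(9.6), 30, 10, -10, 0.012, {'T': 10, 'L': 26, 'R1': 16, 'R2': 105})
(np.float64(9.6), 30, 20, 0, 0.012, {'T': 10, 'L': 17, 'R1': 23, 'R2': 105})
(np.float64(9.6), 30, 20, 10, 0.012, {'T': 10, 'L': 22, 'R1': 17, 'R2': 103})
(np.float64(9.5), 30, 30, 20, 0.012, {'T': 10, 'L': 13, 'R1': 25, 'R2': 104})
(np.float64(10.0), 35, 0, -20, 0.012, {'T': 10, 'L': 42, 'R1': 13, 'R2': 104})
(np.float64(10.0), 35, 10, -10, 0.012, {'T': 10, 'L': 33, 'R1': 22, 'R2': 105})
(np.floa
[... 3438 characters left out ...]
, 0, {'L': 2, 'R1': 1, 'R2': 10, 'a': 33, 'b': 26})
(np.float64(7.1), 30, 10, 80, 0, {'L': 10, 'R1': 7, 'R2': 28, 'a': 44, 'b': 39})
(np.float64(2.7), 30, 0, -80, 0, {'L': 3, 'R1': 15, 'R2': 53, 'a': 15, 'b': 56})
(np.float64(0.0), 30, 10, 70, 0, {'L': 0, 'R1': 2, 'R2': 29, 'a': 48, 'b': 43})
(np.float64(-0.7), 30, 0, -70, 0, {'L': -1, 'R1': 2, 'R2': 42, 'a': 9, 'b': 67})
(np.float64(4.5), 35, 10, 80, 0, {'L': 10, 'R1': 4, 'R2': 30, 'a': 46, 'b': 49})
(np.float64(2.0), 35, 0, -80, 0, {'L': 2, 'R1': 15, 'R2': 54, 'a': 20, 'b': 60})
(np.float64(-1.4), 35, 0, -70, 0, {'L': -1, 'R1': 2, 'R2': 43, 'a': 17, 'b': 67})
(np.float64(-3.3), 35, 10, 70, 0, {'L': -3, 'R1': 2, 'R2': 34, 'a': 48, 'b': 51})
```

```bash
cat > go.py <<'E'
import sys
from clr import *
def rel(p,M):
    o=robot.get_obs(); R0=R.from_euler("xyz",o["ee_rot"])
    return (R0.inv().apply(np.array(p)-o["tool_pos"])*1000).round(1),np.degrees((R0.inv()*R.from_matrix(M)).as_rotvec()).round(2)
def st():
    o=robot.get_obs();print("t",round(o["time"],2),"p",o["tool_pos"].round(4),"rot",np.degrees(o["ee_rot"]).round(1),"F",np.round(o["wrist_force"],1),"w",round(o["width"],4),"q",np.round(o["joint_positions"],2))
E
python3 -c "
from go import *
print(rel([.55,-.3,.33],tool2(22,10,-10)));st()"
```

```text
(array([ -56.5, -124.5,  385.9]), array([-21.54,   3.32,   4.46]))
t 0.8 p [ 0.2181 -0.5049  0.2055] rot [-90.   -0.  -66.6] F [0.1 0.3 0.1] w 0.0941 q [-1.27  0.09  1.37 -0.    1.68 -0.1 ]
```

```bash
python3 -m creep '[[0,-60,20,0,0,0,100],[-10,-110,60,-4,1,1,180],[-22,-124,115,-10,2,2,180],[-32,-124,175,-16,2.5,3,180],[-40,-124,230,-21.5,3.3,4.5,180]]'; python3 -c "
from go import *
s=robot.snapshot('scene');cv2.imwrite('pics/s2.png',s['color'])
print(rel([.55,-.3,.33],tool2(22,10,-10)));st()"
```

```text
time: 1.42
tool_pos: [0.415, -0.3756, 0.3309]
ee_rot: [-1.95, 0.063, -1.234]
wrist_force: [0.7, -1.9, -0.2]
width: 0.0471
(array([-23. , -57.2, 132.1]), array([ 0.21,  0.86, -0.24]))
t 1.48 p [ 0.4225 -0.3705  0.3244] rot [-111.9    4.3  -70. ] F [ 1.   2.  -3.9] w 0.0436 q [-0.65  0.33  0.9  -0.34  2.16  0.41]
```

View pics/s2.png

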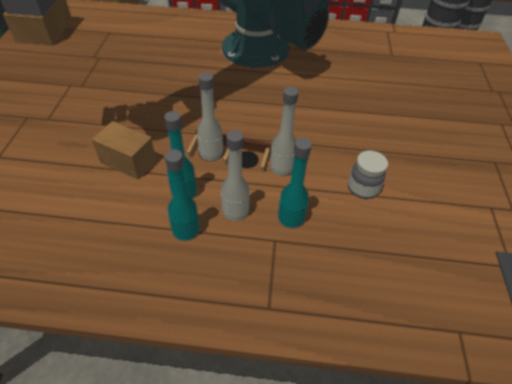

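```bash
python3 -c "
from go import *
print(rel([.56,-.2,.33],tool2(22,10,-10)));print(rel([.69,.04,.30],tool2(22,10,-10)))"
```

```text
(array([-113.3,  -67.2,  175.1]), array([ 0.21,  0.86, -0.24]))
(array([-291.6, -102.9,  380.9]), array([ 0.21,  0.86, -0.24]))
```

```bash
python3 -m creep '[[-34,-20,50,0,0,0,180],[-68,-40,100,0,0,0,180],[-100,-60,150,0,0,0,180],[-113,-67,175,0,1,0,180]]'; python3 -c "
from go import *
s=robot.snapshot('scene');cv2.imwrite('pics/s3.png',s['color'])
s=robot.snapshot('top');cv2.imwrite('pics/t3.png',s['color'])
print(rel([.69,.04,.30],tool2(22,10,-10)));st()"
```

```text
time: 1.98
tool_pos: [0.5547, -0.2059, 0.3344]
ee_rot: [-1.949, 0.06, -1.247]
wrist_force: [0.5, -0.7, -0.3]
width: 0.0275
(array([-187.4,  -35.1,  208.6]), array([ 0.  , -0.65, -0.03]))
t 2.08 p [ 0.5549 -0.206   0.3331] rot [-111.7    3.5  -71.3] F [-0.4  0.2 -0.4] w 0.0277 q [-0.34  0.48  0.68 -0.25  2.3   0.75]
```

View pics/s3.png

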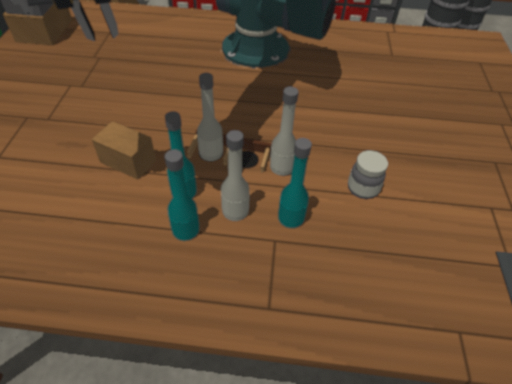

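View pics/t3.png

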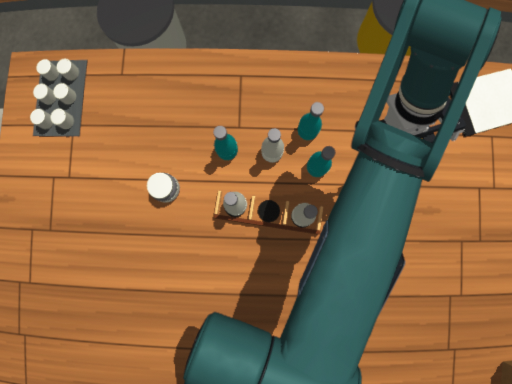

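```bash
python3 -m creep '[[-40,-10,46,0,0,0,180],[-80,-10,92,0,0,0,180],[-122,-10,138,0,0,0,180],[-164,-12,184,0,0,0,180],[-187,-14,202,0,0,0,180]]'; python3 -c "
from go import *
s=robot.snapshot('scene');cv2.imwrite('pics/s4.png',cv2.resize(s['color'],None,fx=1.5,fy=1.5))
print(rel([.69,.04,.30],tool2(22,10,-10)));st()"
```

```text
time: 2.7
tool_pos: [0.6766, 0.0345, 0.2815]
ee_rot: [-1.953, 0.061, -1.249]
wrist_force: [0.6, -1.1, 0.2]
width: 0.0278
(array([  0.5, -22.7,   5.2]), array([ 0.13, -0.62, -0.08]))
t 2.75 p [0.6769 0.0373 0.281 ] rot [-111.9    3.6  -71.3] F [ 0.5  1.4 -0.6] w 0.0277 q [ 0.    0.78  0.33 -0.09  2.41  1.18]
```

View pics/s4.png

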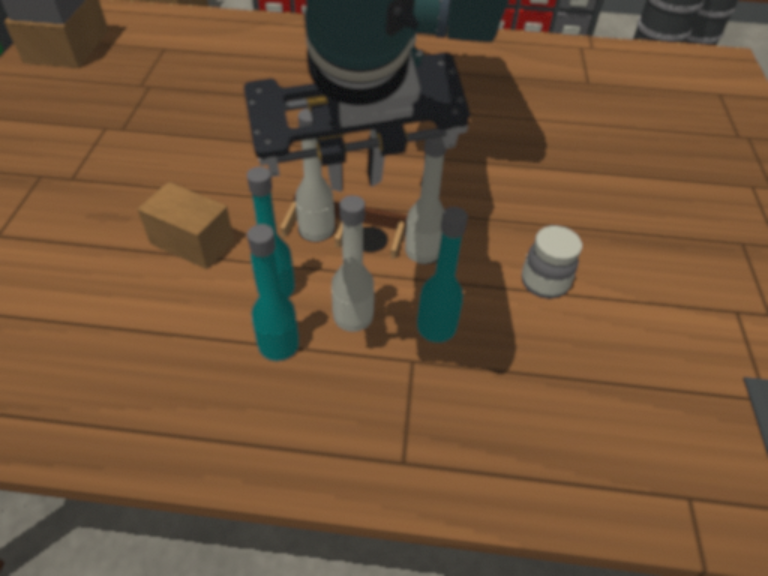

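```bash
cat > ev.py <<'E'
from go import *
import clr
clr.BX[:]=[(-.0885,.0885,-.20,-.097,-.0375,.0375),(-hg-.0125,hg+.0125,-.097,0,-.008,.008),(-.04,.04,-.21,-.15,.0375,.09),(-.055,.055,-.36,-.2,-.055,.055)]
def show(M,p,nm="TLR1R2"):
    c=clear(M,np.array(p),["T","L","R1","R2","a","b"],clr.BX); return {k:round(v*1000) for k,v in c.items()}
E
python3 - <<'E'
from ev import *
for az,spin in ((10,-10),(10,0),(0,-10),(20,0),(20,10),(0,0),(0,10)):
  for lean in (22,26):
    M=tool2(lean,az,spin); u=M[:2,2]/np.linalg.norm(M[:2,2])
    print(lean,az,spin,"descent",[show(M,[.639+.042*u[0],.0255+.042*u[1],z]) for z in (.016,.08)])
    for k in (0,.025,.05,.075,.1,.125,.155):
        B["T"]=(.639-k,.0255+k*.04); c=show(M,[B["T"][0]+.034*u[0],B["T"][1]+.034*u[1],.016]); print("   ",k,c)
    B["T"]=(.639,.0255)
E
```

```text
22 10 -10 descent [{'T': 7, 'L': 14, 'R1': 6, 'R2': 96, 'a': 136, 'b': 190}, {'T': 8, 'L': 14, 'R1': 6, 'R2': 103, 'a': 141, 'b': 191}]
    0 {'T': -1, 'L': 14, 'R1': 0, 'R2': 88, 'a': 128, 'b': 183}
    0.025 {'T': -1, 'L': 4, 'R1': 4, 'R2': 68, 'a': 105, 'b': 159}
    0.05 {'T': -1, 'L': -8, 'R1': 10, 'R2': 50, 'a': 82, 'b': 137}
    0.075 {'T': -1, 'L': -14, 'R1': 16, 'R2': 36, 'a': 59, 'b': 115}
    0.1 {'T': -1, 'L': -14, 'R1': 27, 'R2': 31, 'a': 34, 'b': 94}
    0.125 {'T': -1, 'L': -1, 'R1': 39, 'R2': 35, 'a': 10, 'b': 76}
    0.155 {'T': -1, 'L': 1, 'R1': 57, 'R2': 42, 'a': -14, 'b': 56}
26 10 -10 descent [{'T': 7, 'L': 16, 'R1': 10, 'R2': 102, 'a': 143, 'b': 191}, {'T': 8, 'L': 16, 'R1': 11, 'R2': 105, 'a': 145, 'b': 191}]
    0 {'T': -1, 'L': 15, 'R1': 4, 'R2': 94, 'a': 136, 'b': 183}
    0.025 {'T': -1, 'L': 5, 'R1': 4, 'R2': 74, 'a': 112, 'b': 159}
    0.05 {'T': -1, 'L': -7, 'R1': 9, 'R2': 55, 'a': 89, 'b': 137}
    0.075 {'T': -1, 'L': -20, 'R1': 14, 'R2': 40, 'a': 66, 'b': 115}
    0.1 {'T': -1, 'L': -14, 'R1': 24, 'R2': 32, 'a': 41, 'b': 94}
    0.125 {'T': -1, 'L': -
[... 6651 characters left out ...]
'R2': 5, 'a': 48, 'b': 48}
    0.155 {'T': -1, 'L': 22, 'R1': 32, 'R2': 12, 'a': 20, 'b': 18}
26 0 10 descent [{'T': 7, 'L': 52, 'R1': -14, 'R2': 65, 'a': 164, 'b': 174}, {'T': 8, 'L': 56, 'R1': -14, 'R2': 65, 'a': 164, 'b': 175}]
    0 {'T': -1, 'L': 45, 'R1': -14, 'R2': 59, 'a': 156, 'b': 167}
    0.025 {'T': -1, 'L': 26, 'R1': -18, 'R2': 39, 'a': 133, 'b': 143}
    0.05 {'T': -1, 'L': 14, 'R1': -14, 'R2': 24, 'a': 110, 'b': 120}
    0.075 {'T': -1, 'L': 12, 'R1': -14, 'R2': 19, 'a': 88, 'b': 97}
    0.1 {'T': -1, 'L': 11, 'R1': 5, 'R2': 12, 'a': 67, 'b': 76}
    0.125 {'T': -1, 'L': 11, 'R1': 12, 'R2': 4, 'a': 49, 'b': 55}
    0.155 {'T': -1, 'L': 20, 'R1': 26, 'R2': 12, 'a': 26, 'b': 25}
```

```bash
cat > fk.py <<'E'
from go import *
from scipy.optimize import least_squares
D=[([-1.266,.087,1.371,0,1.684,-.103],[.2181,-.5049,.2055],[-90,0,-66.63]),
([-.65,.33,.90,-.34,2.16,.41],[.4225,-.3705,.3244],[-111.9,4.3,-70.]),
([-.34,.48,.68,-.25,2.30,.75],[.5549,-.206,.3331],[-111.7,3.5,-71.3]),
([0,.78,.33,-.09,2.41,1.18],[.6769,.0373,.281],[-111.9,3.6,-71.3])]
def fk(q,P):
    h,r0,a,e,b,c,d=P
    A=R.from_euler("z",q[0]); p=A.apply([r0,d,h])
    A=A*R.from_euler("y",q[1]); p=p+A.apply([0,0,a])
    A=A*R.from_euler("y",q[2]); p=p+A.apply([e,0,b])
    A=A*R.from_euler("z",q[3])*R.from_euler("y",q[4]); p=p+A.apply([0,0,c])
    A=A*R.from_euler("z",q[5]); return p,A
def fit():
    P0,A0=fk(D[0][0],np.zeros(7)); R0=R.from_euler("xyz",D[0][2],degrees=True); C=A0.inv()*R0
    def res(P): return np.concatenate([fk(q,P)[0]-t for q,t,_ in D])
    s=least_squares(lambda P:np.r_[res(P),1e-3*(P-[.3,0,.4,0,.4,.25,0])],[.3,0,.4,0,.4,.25,0])
    return s.x,C
if __name__=="__main__":
    o=robot.get_obs(); P,C=fit(); print(P.round(3))
    for q,t,r in D:
        p,A=fk(q,P); print(((p-t)*1000).round(1), np.degrees((( A*C).inv()*R.from_euler("xyz",r,degrees=True)).magnitude()).round(2))
E
python3 fk.py
```

```text
[0.177 0.007 0.437 0.113 0.493 0.35  0.057]
[ 0.5 -0.1 -0.1] 0.0
[-1.3  0.1  0.5] 0.45
[ 1.8  1.1 -0.4] 0.37
[-0.4 -1.3  0. ] 0.28
```

```bash
cat >> fk.py <<'E'
LO=np.array([-3.1,-.76,.27,-1.08,.17,-2.57]);HI=np.array([3.1,2.03,2.55,4.22,2.65,2.57])
def ik(p,M,P,C,q0=[0,.9,.5,0,2.2,1.2]):
    def f(q):
        a,A=fk(q,P); return np.r_[(a-p)*10,(( A*C).inv()*R.from_matrix(M)).as_rotvec()]
    s=least_squares(f,np.clip(q0,LO+.02,HI-.02),bounds=(LO,HI)); return s.x,np.linalg.norm(s.fun[:3])*100,np.degrees(np.linalg.norm(s.fun[3:]))
E
cat > srch.py <<'E'
from fk import *
P,C=fit()
def boxes(hg): return [(-.0885,.0885,-.21,-.097,-.0375,.0375),(-.04,.04,-.22,-.15,.0375,.09),(-.06,.06,-.36,-.21,-.06,.06)],[(-hg-.0125,hg+.0125,-.097,0,-.008,.008)]
out=[]
for hgv in (.0,.014):
 body,fing=boxes(hgv)
 for lean in (20,24,28,32,36):
  for az in range(-20,31,10):
   for spin in range(-100,101,10):
    if hgv and abs(spin)>25: continue
    M=tool2(lean,az,spin)
    push=np.array([-.155,.0055]);u=-push/np.linalg.norm(push)
    if hgv: u=M[:2,2]/np.linalg.norm(M[:2,2])
    T=np.array(B["T"])
    # contact offset
    for d in np.arange(.024,.06,.001):
        p=np.r_[T+d*u,.016]
        if clear(M,p,["T"],fing)["T"]>=-.0005: break
    tb=clear(M,p,["T"],body)["T"]
    if tb<.004: continue
    r={"Tb":tb}
    for k in np.linspace(0,1,9):
        c=clear(M,p+np.r_[push*k,0],["L","R1","R2","a","b"],body+fing)
        for n in c:r[n]=min(r.get(n,9),c[n])
    for z in (.06,.12,.18):
        c=clear(M,p+[.01,0,z],["L","R1"],body+fing)
        for n in c:r[n]=min(r.get(n,9),c[n])
    out.append((min(r.values()),hgv,lean,az,spin,round(d,3),{k:round(v*1000) for k,v in r.items()},p,M))
out.sort(key=lambda a:-a[0])
n=0
for o in out[:60]:
    q,e,a=ik(o[7]+[.01*1,0,0],o[8],P,C); q2,e2,a2=ik(o[7]+[.01,0,.2],o[8],P,C)
    print(round(o[0]*1000,1),*o[1:7],"ik",round(e,1),round(a,1),q.round(2),"hi",round(e2,1),round(a2,1)) if (e<4 and a<1.5) or n<3 else 0; n+=1
E
python3 srch.py
```

```text
8.8 0.0 36 0 -90 0.038 {'Tb': 9, 'L': 9, 'R1': 18, 'R2': 50, 'a': 32, 'b': 46} ik 0.0 0.0 [-0.04  1.08  0.43 -0.03  2.26 -0.05] hi 4.9 6.1
4.0 0.0 36 0 -80 0.038 {'Tb': 8, 'L': 4, 'R1': 11, 'R2': 52, 'a': 20, 'b': 57} ik 0.0 0.0 [-0.04  1.08  0.43 -0.03  2.26  0.13] hi 4.9 6.1
3.7 0.0 36 10 100 0.038 {'Tb': 8, 'L': 14, 'R1': 4, 'R2': 36, 'a': 19, 'b': 56} ik 6.6 26.6 [ 0.06  1.2   0.27 -0.35  2.38  2.57] hi 9.1 22.1
3.3 0.0 36 0 -100 0.039 {'Tb': 8, 'L': 3, 'R1': 9, 'R2': 41, 'a': 46, 'b': 40} ik 0.0 0.0 [-0.04  1.08  0.42 -0.03  2.26 -0.22] hi 5.1 6.3
0.0 0.0 36 0 -70 0.039 {'Tb': 5, 'L': 1, 'R1': 0, 'R2': 40, 'a': 17, 'b': 64} ik 0.0 0.0 [-0.04  1.08  0.42 -0.03  2.26  0.3 ] hi 5.1 6.3
-3.9 0.0 36 10 70 0.04 {'Tb': 4, 'L': -2, 'R1': -4, 'R2': 32, 'a': 49, 'b': 51} ik 0.0 0.1 [ 0.    1.08  0.43 -0.13  2.25  2.57] hi 4.9 6.2
-6.1 0.0 36 -10 -100 0.038 {'Tb': 8, 'L': 24, 'R1': -6, 'R2': 26, 'a': 44, 'b': 34} ik 0.0 0.0 [-0.08  1.07  0.45  0.07  2.25 -0.05] hi 4.3 5.3
-7.2 0.0 32 10 60 0.04 {'Tb': 8, 'L': -7, 'R1': -2, 'R2': 33, 'a': 47, 'b': 46} ik 0.0 0.0 [-0.    1.    0.54 -0.11  2.
[... 6231 characters left out ...]
6 {'Tb': 17, 'L': -12, 'R1': -2, 'R2': 27, 'a': 2, 'b': 31} ik 0.0 0.0 [ 0.01  0.78  0.86 -0.12  1.84  1.57] hi 0.0 0.0
-12.1 0.0 24 10 30 0.037 {'Tb': 21, 'L': -10, 'R1': -12, 'R2': 17, 'a': 29, 'b': 23} ik 0.0 0.0 [-0.01  0.85  0.75 -0.08  1.95  1.9 ] hi 0.0 0.0
-12.2 0.0 36 10 10 0.035 {'Tb': 45, 'L': -11, 'R1': -12, 'R2': 18, 'a': 27, 'b': 57} ik 0.0 0.0 [ 0.    1.06  0.46 -0.13  2.23  1.53] hi 4.2 5.1
-12.2 0.0 32 10 50 0.039 {'Tb': 19, 'L': -12, 'R1': -3, 'R2': 27, 'a': 45, 'b': 44} ik 0.0 0.0 [-0.    1.    0.54 -0.11  2.15  2.23] hi 2.1 2.7
-12.3 0.014 36 10 10 0.035 {'Tb': 45, 'L': -11, 'R1': -12, 'R2': 18, 'a': 27, 'b': 45} ik 0.0 0.0 [ 0.    1.06  0.46 -0.13  2.23  1.53] hi 4.2 5.1
```

```bash
python3 - <<'E'
from fk import *
P,C=fit()
for x,z,l in ((.692,.27,22),(.69,.2,26),(.688,.15,30),(.688,.12,33),(.69,.09,36),(.69,.014,36),(.69,.014,38),(.53,.014,37)):
    M=tool2(l,-2,-90); q,e,a=ik(np.array([x,.023,z]),M,P,C,[0,.9,.5,0,2.2,0]); print(x,z,l,q.round(2),round(e,1),round(a,1))
print(rel([.688,.025,.27],tool2(22,-2,-50)));print(rel([.688,.025,.27],tool2(22,-2,-90)))
E
```

```text
0.692 0.27 22 [-0.05  0.83  0.27 -0.01  2.42 -0.02] 0.2 0.2
0.69 0.2 26 [-0.05  0.86  0.38 -0.01  2.36 -0.02] 0.0 0.0
0.688 0.15 30 [-0.05  0.92  0.4  -0.01  2.35 -0.02] 0.0 0.0
0.688 0.12 33 [-0.05  0.98  0.37 -0.01  2.36 -0.02] 0.0 0.0
0.69 0.09 36 [-0.05  1.06  0.32 -0.01  2.39 -0.02] 0.0 0.0
0.69 0.014 36 [-0.05  1.09  0.42 -0.01  2.26 -0.01] 0.0 0.0
0.69 0.014 38 [-0.05  1.13  0.35 -0.01  2.32 -0.01] 0.0 0.0
0.53 0.014 37 [-0.06  0.69  1.11 -0.01  1.99 -0.02] 0.0 0.0
(array([15.9,  6.8,  9.8]), array([  2.36, -29.48,   3.84]))
(array([15.9,  6.8,  9.8]), array([  3.71, -69.46,   2.94]))
```

The jaws-across pose would be too tight between the turquoise necks. I'll turn the gripper narrow-side-on (spin -90°), shut it, lean it 36°, and push with the fingertip back.

```bash
python3 -m creep '[[4,2,2,0.5,-10,0.7,255],[7,3,4,1,-20,1.4,255],[10,4,6,2,-30,2,255],[13,5,8,2.5,-40,2.5,255],[16,7,10,3,-50,3,255]]'; python3 -m creep '[[0,0,0,0,-10,0,255],[0,0,0,0,-20,0,255],[0,0,0,0,-20,0,255]]'; python3 -c "
from go import *
s=robot.snapshot('scene');cv2.imwrite('pics/s5.png',cv2.resize(s['color'],None,fx=1.5,fy=1.5))
st()
for w in (([.692,.024,.2],26),([.69,.024,.15],30)): print(rel(w[0],tool2(w[1],-2,-90)))"
```

```text
time: 3.38
tool_pos: [0.6869, 0.0178, 0.274]
ee_rot: [-1.706, 0.351, -0.4]
wrist_force: [-0.2, 0.8, 0.2]
width: 0.0004
time: 3.75
tool_pos: [0.6869, 0.0183, 0.2737]
ee_rot: [-1.576, 0.375, -0.036]
wrist_force: [0.9, -0.7, 0.6]
width: 0.0004
t 3.8 p [0.6869 0.0186 0.2736] rot [-90.3  21.5  -2.1] F [-1.1 -0.3  0.3] w 0.0003 q [-0.05  0.8   0.31 -0.02  2.41 -0.02]
(array([31.5, 66.7,  5.9]), array([ 0.28, -0.09,  4.5 ]))
(array([ 48. , 113.9,   6.1]), array([ 0.27, -0.1 ,  8.5 ]))
```

View pics/s5.png

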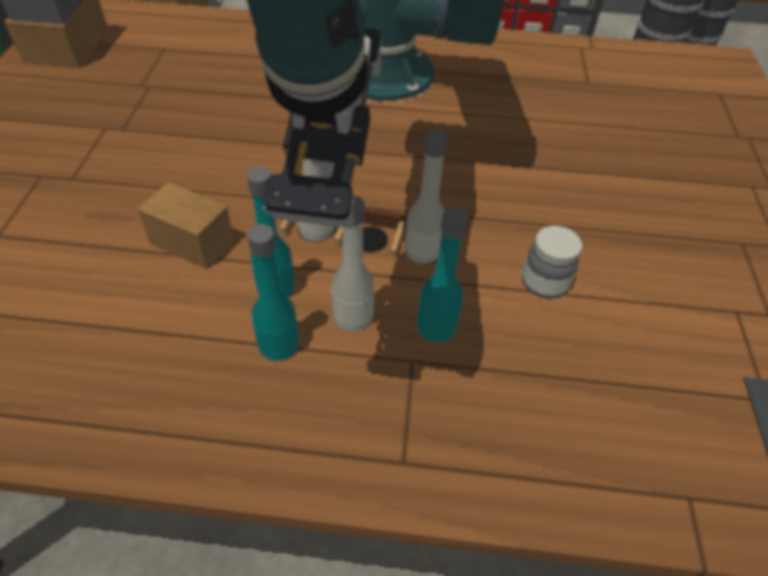

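```bash
python3 -m creep '[[15,33,6,0,0,2,255],[31,67,6,0,0,4.5,255],[40,90,6,0,0,6.5,255],[48,114,6,0,0,8.5,255],[48,114,6,0,0,8.5,255]]'; python3 -c "
from go import *
st()
for w in (([.69,.024,.12],33),([.692,.024,.09],36),([.692,.024,.05],36),([.692,.024,.015],36)): print(rel(w[0],tool2(w[1],-2,-90)))"
```

```text
time: 4.42
tool_pos: [0.6892, 0.0258, 0.1445]
ee_rot: [-1.575, 0.533, -0.032]
wrist_force: [-0.9, -0.9, 0.4]
width: 0.0004
t 4.42 p [0.6892 0.0258 0.1445] rot [-90.3  30.5  -1.8] F [-0.9 -0.9  0.4] w 0.0004 q [-0.04  0.92  0.41 -0.01  2.34 -0.02]
(array([13.2, 20.7, -1.6]), array([0.33, 0.12, 2.47]))
(array([30.1, 45.5, -1.5]), array([0.33, 0.11, 5.47]))
(array([50.5, 80. , -1.3]), array([0.33, 0.11, 5.47]))
(array([ 68.2, 110.1,  -1.2]), array([0.33, 0.11, 5.47]))
```

```bash
python3 -m creep '[[13,21,-1.5,0,0,2.5,255],[30,46,-1.5,0,0,5.5,255],[30,46,-1.5,0,0,5.5,255]]'; python3 -c "
from go import *
st()
s=robot.snapshot('scene');cv2.imwrite('pics/s6.png',cv2.resize(s['color'][60:300,100:400],None,fx=2.5,fy=2.5))
for w in (([.692,.0245,.05],36),([.691,.024,.015],36)): print(rel(w[0],tool2(w[1],-2,-90)))"
```

```text
time: 4.8
tool_pos: [0.6923, 0.024, 0.0903]
ee_rot: [-1.575, 0.627, -0.033]
wrist_force: [-1.0, 0.2, -0.4]
width: 0.0009
t 4.8 p [0.6923 0.024  0.0903] rot [-90.3  35.9  -1.9] F [-1.   0.2 -0.4] w 0.0009 q [-0.04  1.04  0.35 -0.01  2.38 -0.02]
(array([24.7, 35.6,  0.5]), array([0.35, 0.11, 0.32]))
(array([44.3, 64.6,  0.1]), array([0.35, 0.11, 0.32]))
```

View pics/s6.png

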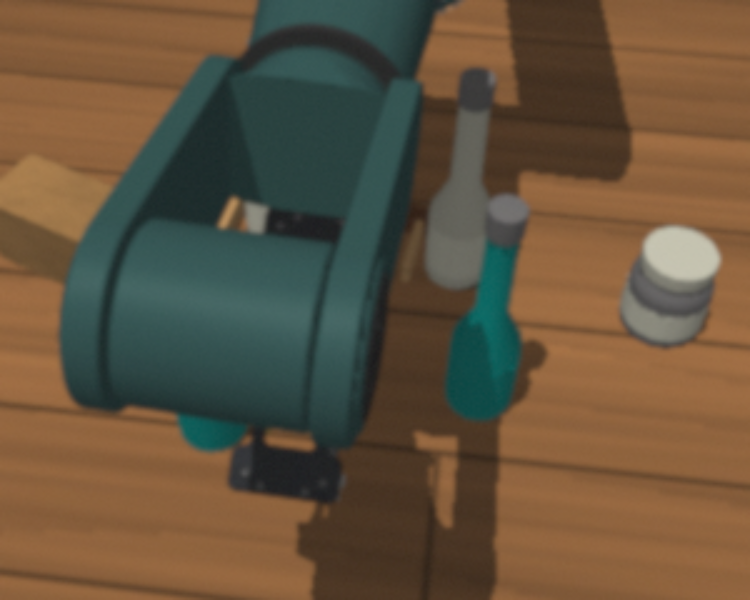

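```bash
python3 - <<'E'
import fk
from fk import *
o=robot.get_obs()
D.append((o["joint_positions"],o["tool_pos"],np.degrees(o["ee_rot"])))
D.append(([-.04,.92,.41,-.01,2.34,-.02],[.6892,.0258,.1445],[-90.3,30.5,-1.8]))
D.append(([-.05,.80,.31,-.02,2.41,-.02],[.6869,.0186,.2736],[-90.3,21.5,-2.1]))
P,C=fit(); print(P.round(3))
for q,t,r in D: print(((fk.fk(q,P)[0]-t)*1000).round(1))
h,r0,a,e,b,c,d=P
def chain(q):
    A=R.from_euler("z",q[0]); p=A.apply([r0,d,h]); s=[p]
    A=A*R.from_euler("y",q[1]); p=p+A.apply([0,0,a]); s.append(p)
    A=A*R.from_euler("y",q[2]); s.append(p+A.apply([e,0,0])); s.append(p+A.apply([e,0,b])); return np.array(s)
print(chain(o["joint_positions"]).round(3)); 
q,_,_=ik(np.array([.69,.024,.015]),tool2(36,-2,-90),P,C,o["joint_positions"]); print(q.round(2),chain(q).round(3))
s=robot.snapshot("scene"); print(np.linalg.norm(s["world_from_camera"][:3,3]-chain(o["joint_positions"])[3]), s["fx"], s["world_from_camera"][:3,3], proj(s,chain(o["joint_positions"])).round())
im=s["color"].copy()
for a_,b_ in zip(chain(o["joint_positions"])[:-1],chain(o["joint_positions"])[1:]):
    u=proj(s,[a_,b_]).astype(int); cv2.line(im,tuple(map(int,u[0])),tuple(map(int,u[1])),(0,0,255),1)
cv2.imwrite("pics/s7.png",cv2.resize(im,None,fx=1.5,fy=1.5))
w=robot.snapshot("top"); cv2.imwrite("pics/t7.png",cv2.resize(w["color"],None,fx=1.5,fy=1.5))
E
```

```text
[ 0.155 -0.003  0.444  0.103  0.503  0.347  0.057]Traceback (most recent call last):
  File "<stdin>", line 8, in <module>
AttributeError: 'function' object has no attribute 'fk'
```

```bash
cat >> fk.py <<'E'
D.append(([-.04,.92,.41,-.01,2.34,-.02],[.6892,.0258,.1445],[-90.3,30.5,-1.8]))
D.append(([-.05,.80,.31,-.02,2.41,-.02],[.6869,.0186,.2736],[-90.3,21.5,-2.1]))
def chain(q,P):
    h,r0,a,e,b,c,d=P
    A=R.from_euler("z",q[0]); p=A.apply([r0,d,h]); s=[p]
    A=A*R.from_euler("y",q[1]); p=p+A.apply([0,0,a]); s.append(p)
    A=A*R.from_euler("y",q[2]); s.append(p+A.apply([e,0,0])); s.append(p+A.apply([e,0,b]));s.append(fk(q,P)[0]); return np.array(s)
E
python3 - <<'E'
from fk import *
o=robot.get_obs(); q0=o["joint_positions"]
D.append((q0,o["tool_pos"],np.degrees(o["ee_rot"])))
P,C=fit(); print(P.round(3))
for q,t,r in D: print(((fk(q,P)[0]-t)*1000).round(1))
ch=chain(q0,P); print(ch.round(3)); 
q,_,_=ik(np.array([.69,.024,.015]),tool2(36,-2,-90),P,C,q0); print(q.round(2),chain(q,P).round(3))
for n in ("scene","top"):
    s=robot.snapshot(n); print(np.linalg.norm(s["world_from_camera"][:3,3]-ch[3]), s["fx"], s["world_from_camera"][:3,3], proj(s,ch).round().tolist())
    im=cv2.resize(s["color"],None,fx=1.5,fy=1.5)
    for a_,b_ in zip(ch[:-1],ch[1:]):
        u=(proj(s,[a_,b_])*1.5).astype(int); cv2.line(im,tuple(map(int,u[0])),tuple(map(int,u[1])),(0,0,255),2)
    cv2.imwrite(f"pics/{n}7.png",im)
E
```

```text
[ 0.155 -0.003  0.444  0.103  0.503  0.347  0.057]
[ 0.2 -0.1 -0.9]
[-1.5  0.7  1. ]
[1.7 1.3 0.1]
[ 0.7 -1.5 -0.5]
[ 1.4  0.8 -0.3]
[-0.9 -0.9 -0.2]
[-0.9  0.1  1. ]
[[-0.001  0.057  0.155]
 [ 0.381  0.041  0.382]
 [ 0.4    0.04   0.281]
 [ 0.894  0.019  0.376]
 [ 0.692  0.024  0.094]]
[-0.04  1.06  0.46 -0.01  2.25 -0.01] [[-0.     0.057  0.155]
 [ 0.387  0.039  0.373]
 [ 0.392  0.039  0.27 ]
 [ 0.894  0.017  0.296]
 [ 0.69   0.024  0.015]]
0.4276878060808417 414.4087805179675 [1.16300932 0.10044046 0.69895809] [[277.0, -0.0], [262.0, -29.0], [258.0, 29.0], [193.0, 185.0], [230.0, 203.0]]
0.9255427527700475 453.40320612100146 [0.42370001 0.04514126 1.17293581] [[253.0, 420.0], [264.0, 258.0], [265.0, 245.0], [282.0, -13.0], [274.0, 123.0]]
```

View pics/scene7.png

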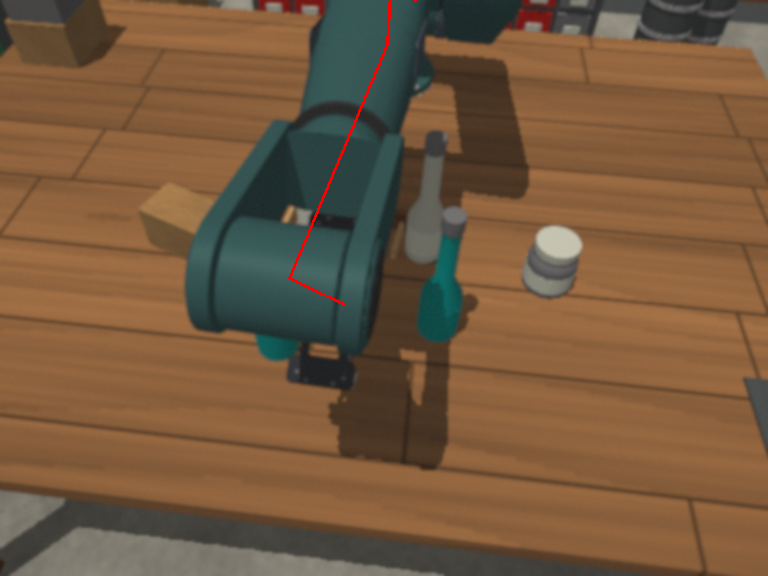

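View pics/top7.png

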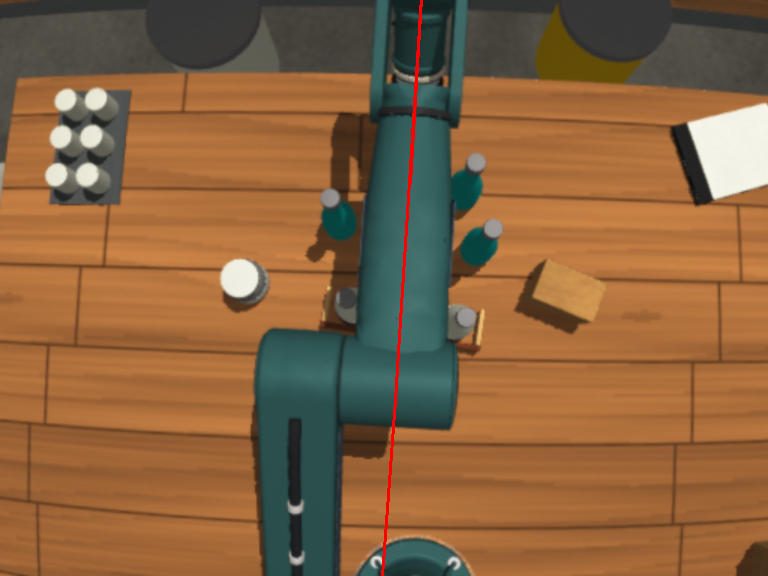

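```bash
python3 - <<'E'
from fk import *
q=robot.get_obs()["joint_positions"]; P,C=fit()
for bx in (.652,.639,.61,.57,.53,.482):
  for z in (.08,.02):
    p=np.array([bx+.038,.025,z]); q,e,a=ik(p,tool2(36,-2,-90),P,C,q); ch=chain(q,P)
    f=(bx-ch[2,0])/(ch[3,0]-ch[2,0]); c=ch[2]+f*(ch[3]-ch[2]); sl=np.arctan2(ch[3,2]-ch[2,2],ch[3,0]-ch[2,0])
    print(bx,z,"err",round(e,1),"forearm bottom over T",round(c[2]-.057/np.cos(sl),3),"wrist",ch[3].round(3),q.round(2))
print(rel([.692,.0245,.05],tool2(36,-2,-90)),rel([.691,.024,.02],tool2(36,-2,-90)))
E
```

```text
0.652 0.08 err 0.0 forearm bottom over T 0.264 wrist [0.895 0.018 0.362] [-0.04  1.04  0.36 -0.01  2.36 -0.01]
0.652 0.02 err 0.0 forearm bottom over T 0.229 wrist [0.895 0.018 0.302] [-0.04  1.07  0.44 -0.01  2.26 -0.01]
0.639 0.08 err 0.0 forearm bottom over T 0.273 wrist [0.882 0.018 0.362] [-0.04  0.99  0.45 -0.01  2.33 -0.01]
0.639 0.02 err 0.0 forearm bottom over T 0.238 wrist [0.882 0.018 0.302] [-0.04  1.02  0.52 -0.01  2.23 -0.01]
0.61 0.08 err 0.0 forearm bottom over T 0.29 wrist [0.853 0.018 0.362] [-0.05  0.9   0.62 -0.01  2.26 -0.01]
0.61 0.02 err 0.0 forearm bottom over T 0.253 wrist [0.853 0.018 0.302] [-0.05  0.93  0.68 -0.01  2.16 -0.01]
0.57 0.08 err 0.0 forearm bottom over T 0.308 wrist [0.813 0.018 0.362] [-0.05  0.78  0.8  -0.01  2.19 -0.02]
0.57 0.02 err 0.0 forearm bottom over T 0.271 wrist [0.813 0.018 0.302] [-0.05  0.83  0.85 -0.01  2.09 -0.01]
0.53 0.08 err 0.0 forearm bottom over T 0.322 wrist [0.773 0.018 0.362] [-0.05  0.68  0.96 -0.01  2.13 -0.02]
0.53 0.02 err 0.0 forearm bottom over T 0.285 wrist [0.773 0.018 0.302] [-0.05  0.73  1.01 -0.01  2.03 -0.02]
0.482 0.08 err 0.0 forearm bottom over T 0.336 wrist [0.725 0.018 0.362] [-0.05  0.58  1.13 -0.01  2.07 -0.02]
0.482 0.02 err 0.0 forearm bottom over T 0.3 wrist [0.725 0.018 0.302] [-0.05  0.63  1.17 -0.01  1.97 -0.02]
(array([26.2, 39.6,  0.5]), array([0.35, 0.12, 0.69])) (array([42.7, 64.6,  0.1]), array([0.35, 0.12, 0.69]))
```

```bash
python3 -m creep '[[13,20,0.5,0,0,0.5,255],[26,40,0.5,0,0,0.5,255],[26,40,0.5,0,0,0.5,255]]'; python3 -c "
from go import *
st()
print(rel([.690,.0242,.02],tool2(36,-2,-90)))"
```

```text
time: 5.32
tool_pos: [0.6894, 0.0246, 0.0444]
ee_rot: [-1.575, 0.634, -0.032]
wrist_force: [-0.4, 0.3, -0.9]
width: 0.0003
t 5.33 p [0.6894 0.0246 0.0444] rot [-90.3  36.3  -1.8] F [-0.4  0.3 -0.9] w 0.0003 q [-0.04  1.04  0.43 -0.01  2.3  -0.02]
(array([14.9, 19.3, -0.3]), array([ 0.35,  0.12, -0.33]))
```

```bash
python3 -m creep '[[8,10,0,0,0,0,255],[14,19,0,0,0,0,255],[14,19,0,0,0,0,255]]'; python3 -c "
from go import *
st()
s=robot.snapshot('scene');cv2.imwrite('pics/s8.png',cv2.resize(s['color'][80:300,100:400],None,fx=2.5,fy=2.5))
w=robot.snapshot('wrist');cv2.imwrite('pics/w8.png',w['color'])"
```

```text
time: 5.7
tool_pos: [0.6905, 0.0244, 0.022]
ee_rot: [-1.575, 0.631, -0.032]
wrist_force: [-0.2, 0.3, 0.3]
width: 0.0004
t 5.7 p [0.6905 0.0244 0.022 ] rot [-90.3  36.2  -1.9] F [-0.2  0.3  0.3] w 0.0004 q [-0.04  1.06  0.45 -0.01  2.27 -0.02]
```

View pics/s8.png

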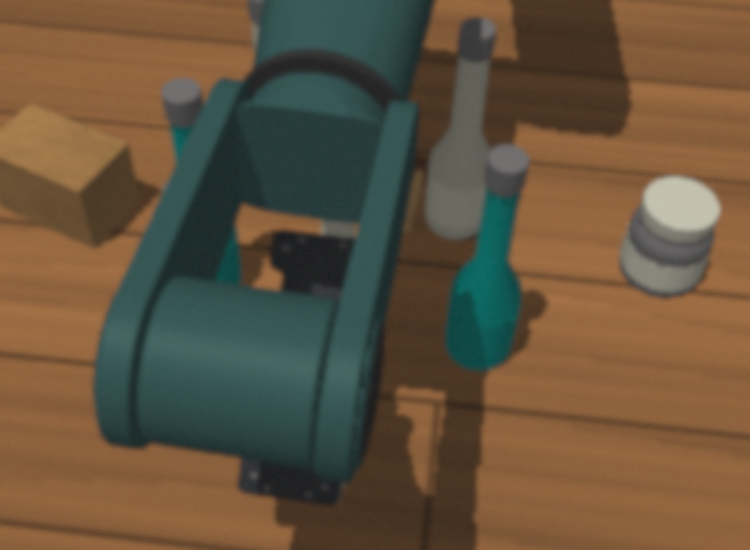

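View pics/w8.png

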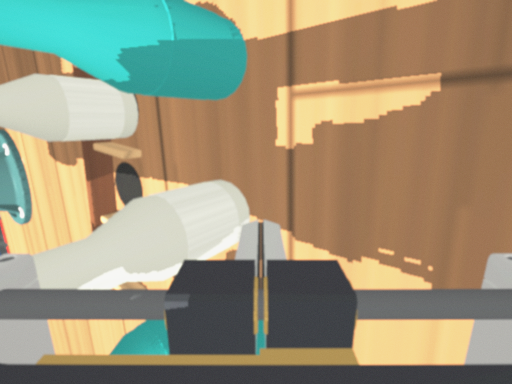

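```bash
python3 -c "
from go import *
M=tool2(36.2,-1.9,-90)
for n in ('bottle','slot'): print([(np.round(d['point'],3).tolist(),round(d['p'],2)) for d in robot.landmark_of(n,'wrist')])
for x,y in ((.67,.0245),(.65,.0252)): print(rel([x,y,.021],M))"
```

```text
[([0.502, 0.117, 0.003], 0.87), ([0.642, 0.142, 0.0], 0.67), ([0.634, 0.024, 0.001], 0.64), ([0.485, 0.032, 0.002], 0.45)]
[([0.484, 0.03, -0.0], 0.72), ([0.488, 0.029, 0.002], 0.67)]
(array([-15.6,  14.8,  -0.6]), array([0.29, 0.04, 0.21]))
(array([-31.8,  26.6,  -0.4]), array([0.29, 0.04, 0.21]))
```

```bash
python3 -m creep '[[-6,5,-0.5,0,0,0,255],[-12,9,-0.5,0,0,0,255],[-18,14,-0.5,0,0,0,255],[-25,20,-0.5,0,0,0,255],[-32,25,-0.4,0,0,0,255]]'; python3 -c "
from go import *
st()
w=robot.snapshot('wrist');cv2.imwrite('pics/w9.png',w['color'])
M=tool2(36.2,-1.9,-90)
for n in ('bottle','slot'): print([(np.round(d['point'],3).tolist(),round(d['p'],2)) for d in robot.landmark_of(n,'wrist')])
for x,y in ((.63,.026),(.61,.027),(.58,.0278)): print(rel([x,y,.021],M))"
```

```text
time: 6.52
tool_pos: [0.6513, 0.0252, 0.023]
ee_rot: [-1.575, 0.625, -0.032]
wrist_force: [2.2, -0.1, 1.8]
width: 0.0005
t 6.53 p [0.6513 0.0252 0.023 ] rot [-90.3  35.8  -1.9] F [ 2.2 -0.1  1.8] w 0.0005 q [-0.04  0.92  0.68 -0.01  2.17 -0.02]
[([0.618, 0.023, 0.003], 0.73), ([0.641, 0.144, 0.001], 0.72), ([0.499, 0.116, 0.002], 0.6)]
[([0.487, 0.027, 0.001], 0.56)]
(array([-15.7,  13.6,   0.1]), array([0.3 , 0.04, 0.23]))
(array([-31.9,  25.4,   0.6]), array([0.3 , 0.04, 0.23]))
(array([-56.2,  43. ,   0.5]), array([0.3 , 0.04, 0.23]))
```

View pics/w9.png

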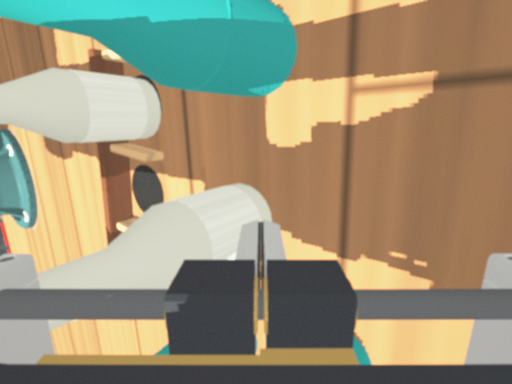

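```bash
python3 -m creep '[[-8,6,0,0,0,0,255],[-16,13,0.3,0,0,0,255],[-24,19,0.5,0,0,0,255],[-32,25,0.6,0,0,0,255],[-32,25,0.6,0,0,0,255]]'; python3 -c "
from go import *
st()
w=robot.snapshot('wrist');cv2.imwrite('pics/w10.png',w['color'])
M=tool2(36.2,-1.9,-90)
for n in ('bottle','slot'): print([(np.round(d['point'],3).tolist(),round(d['p'],2)) for d in robot.landmark_of(n,'wrist')])
for x,y in ((.58,.0278),(.56,.0285)): print(rel([x,y,.021],M))"
```

```text
time: 7.3
tool_pos: [0.6101, 0.027, 0.021]
ee_rot: [-1.575, 0.628, -0.032]
wrist_force: [-0.3, -0.0, -0.0]
width: 0.0002
t 7.3 p [0.6101 0.027  0.021 ] rot [-90.3  36.   -1.9] F [-0.3 -0.  -0. ] w 0.0002 q [-0.04  0.82  0.86 -0.01  2.09 -0.01]
[([0.5, 0.115, 0.001], 0.84), ([0.576, 0.025, -0.001], 0.75), ([0.64, 0.143, -0.0], 0.74), ([0.604, -0.094, -0.0], 0.55)]
[([0.484, 0.031, 0.002], 0.89)]
(array([-24.8,  17.1,  -0.1]), array([0.29, 0.04, 0.13]))
(array([-41. ,  28.9,   0. ]), array([0.29, 0.04, 0.13]))
```

View pics/w10.png

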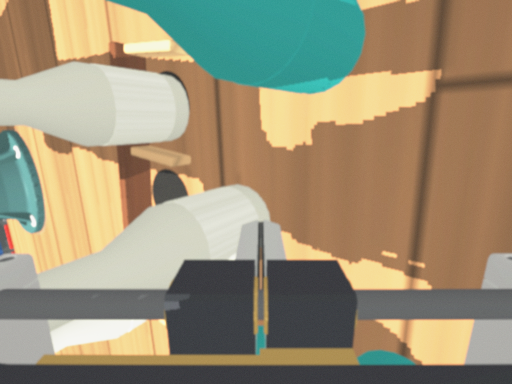

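```bash
python3 -m creep '[[-10,7,0.3,0,0,0,255],[-20,14,0.5,0,0,0,255],[-30,21,0.8,0,0,0,255],[-41,29,1,0,0,0,255],[-41,29,1,0,0,0,255]]'; python3 -c "
from go import *
st()
w=robot.snapshot('wrist');cv2.imwrite('pics/w11.png',w['color'])
M=tool2(36.2,-1.9,-90)
for n in ('bottle','slot','rack'): print([(np.round(d['point'],3).tolist(),round(d['p'],2)) for d in robot.landmark_of(n,'wrist')])
for x,y in ((.54,.030),(.53,.031),(.52,.0315)): print(rel([x,y,.021],M))"
```

```text
time: 8.07
tool_pos: [0.5596, 0.0295, 0.0211]
ee_rot: [-1.575, 0.63, -0.032]
wrist_force: [2.1, 0.0, -0.1]
width: 0.0007
t 8.07 p [0.5596 0.0295 0.0211] rot [-90.3  36.1  -1.8] F [ 2.1  0.  -0.1] w 0.0007 q [-0.04  0.71  1.05 -0.01  2.02 -0.01]
[([0.64, 0.142, 0.003], 0.95), ([0.526, 0.028, 0.003], 0.93), ([0.5, 0.112, 0.001], 0.74)]
[]
[]
(array([-16.3,  11.8,  -0. ]), array([0.29, 0.04, 0.15]))
(array([-24.4,  17.7,   0.7]), array([0.29, 0.04, 0.15]))
(array([-32.5,  23.6,   0.9]), array([0.29, 0.04, 0.15]))
```

View pics/w11.png

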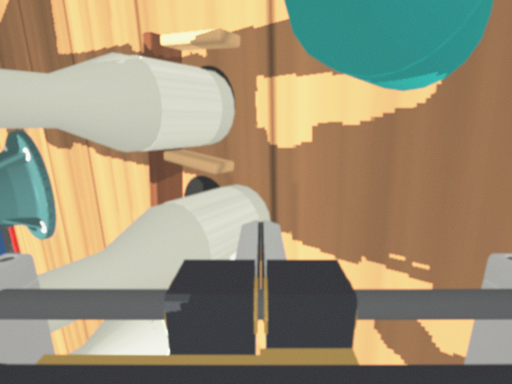

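```bash
python3 -m creep '[[-8,6,0,0,0,0,255],[-16,12,0.3,0,0,0,255],[-24,18,0.8,0,0,0,255],[-28,20.5,1.2,0,0,0,255],[-28,20.5,1.2,0,0,0,255]]'; python3 -c "
from go import *
st()
w=robot.snapshot('wrist');cv2.imwrite('pics/w12.png',w['color'])
M=tool2(36.2,-1.9,-90)
for n in ('bottle','slot'): print([(np.round(d['point'],3).tolist(),round(d['p'],2)) for d in robot.landmark_of(n,'wrist')])
for x,y in ((.522,.032),(.519,.032),(.515,.0325)): print(rel([x,y,.021],M))"
```

```text
time: 8.9
tool_pos: [0.5246, 0.0319, 0.0212]
ee_rot: [-1.575, 0.629, -0.032]
wrist_force: [1.3, -0.8, 0.2]
width: 0.0008
t 8.9 p [0.5246 0.0319 0.0212] rot [-90.3  36.1  -1.8] F [ 1.3 -0.8  0.2] w 0.0008 q [-0.04  0.63  1.17 -0.01  1.97 -0.01]
[([0.491, 0.03, -0.001], 0.96), ([0.499, 0.117, 0.005], 0.69), ([0.641, 0.142, 0.001], 0.68)]
[]
(array([-2.3,  1.8,  0.2]), array([0.29, 0.04, 0.11]))
(array([-4.7,  3.6,  0.1]), array([0.29, 0.04, 0.11]))
(array([-7.9,  5.9,  0.5]), array([0.29, 0.04, 0.11]))
```

View pics/w12.png

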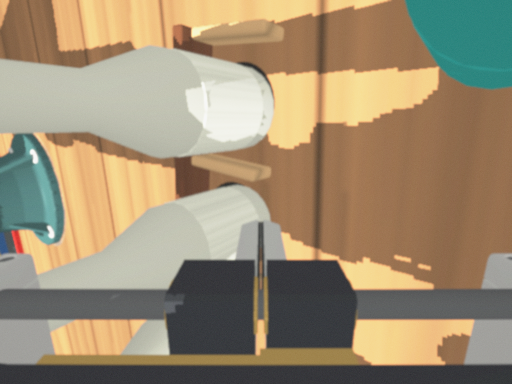

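The bottle is upright on the pad, at about (0.488, 0.030), with roughly 5 mm left to the board. I'll take small steps and watch the force.

```bash
python3 -m creep '[[-1.5,1,0,0,0,0,255],[-3,2.2,0,0,0,0,255],[-3,2.2,0,0,0,0,255]]';python3 -m creep '[[-1,0.7,0,0,0,0,255],[-1.6,1.2,0,0,0,0,255],[-1.6,1.2,0,0,0,0,255]]'
```

```text
time: 9.43
tool_pos: [0.5215, 0.0318, 0.0211]
ee_rot: [-1.575, 0.629, -0.032]
wrist_force: [1.4, -0.1, -0.9]
width: 0.0005
time: 9.8
tool_pos: [0.5193, 0.0319, 0.021]
ee_rot: [-1.575, 0.629, -0.032]
wrist_force: [1.4, 0.5, 0.1]
width: 0.0005
```

```bash
python3 -m creep '[[-0.8,0.6,0,0,0,0,255],[-0.8,0.6,0,0,0,0,255]]';python3 -m creep '[[-0.8,0.6,0,0,0,0,255],[-0.8,0.6,0,0,0,0,255]]';python3 -c "
from go import *
w=robot.snapshot('wrist');cv2.imwrite('pics/w13.png',w['color'])
print([(np.round(d['point'],3).tolist(),round(d['p'],2)) for d in robot.landmark_of('bottle','wrist')])"
```

```text
time: 10.05
tool_pos: [0.5183, 0.032, 0.021]
ee_rot: [-1.575, 0.629, -0.032]
wrist_force: [2.0, 0.4, 0.2]
width: 0.0004
time: 10.3
tool_pos: [0.5173, 0.032, 0.021]
ee_rot: [-1.575, 0.629, -0.032]
wrist_force: [2.3, -0.6, 0.4]
width: 0.0003
[([0.5, 0.116, 0.003], 0.72)]
```

View pics/w13.png

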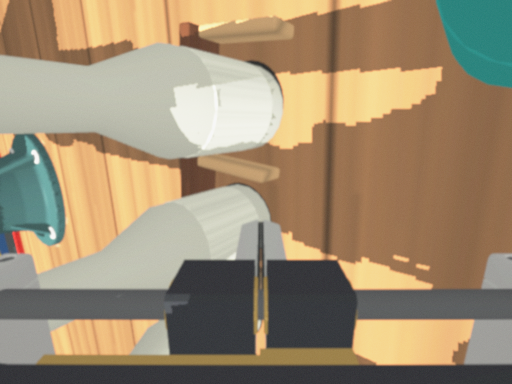

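```bash
for i in 1 ; do python3 -m creep '[[-0.8,0.6,0,0,0,0,255],[-0.8,0.6,0,0,0,0,255]]';python3 -m creep '[[-0.8,0.6,0,0,0,0,255],[-0.8,0.6,0,0,0,0,255]]'; done
```

```text
time: 10.65
tool_pos: [0.5163, 0.032, 0.021]
ee_rot: [-1.575, 0.629, -0.032]
wrist_force: [1.8, -0.0, 0.7]
width: 0.0002
time: 10.9
tool_pos: [0.5153, 0.032, 0.021]
ee_rot: [-1.575, 0.629, -0.032]
wrist_force: [2.3, 0.1, 1.8]
width: 0.0004
```

```bash
python3 -m creep '[[-0.8,0.6,0,0,0,0,255],[-0.8,0.6,0,0,0,0,255]]';python3 -m creep '[[-0.8,0.6,0,0,0,0,255],[-0.8,0.6,0,0,0,0,255]]'
```

```text
time: 11.15
tool_pos: [0.5143, 0.032, 0.021]
ee_rot: [-1.575, 0.629, -0.032]
wrist_force: [1.9, -0.8, 2.0]
width: 0.0003
time: 11.4
tool_pos: [0.5133, 0.0321, 0.021]
ee_rot: [-1.575, 0.629, -0.032]
wrist_force: [2.2, 0.2, 1.2]
width: 0.0004
```

```bash
python3 -c "
from go import *
w=robot.snapshot('wrist');cv2.imwrite('pics/w14.png',cv2.resize(w['color'][0:384,0:320],None,fx=1.55,fy=1.55))
print([(np.round(d['point'],3).tolist(),round(d['p'],2)) for d in robot.landmark_of('bottle','wrist')])
print([(np.round(d['point'],3).tolist(),round(d['p'],2)) for d in robot.landmark_of('rack','wrist')])
# predicted bottle outline for axis positions
o=robot.get_obs(); T=np.eye(4);T[:3,:3]=R.from_euler('xyz',o['ee_rot']).as_matrix();T[:3,3]=o['tool_pos'];T=T@w['mount']
im=cv2.resize(w['color'],None,fx=1.5,fy=1.5)
for d,col in ((.036,(0,0,255)),(.033,(255,0,0))):
  b=(o['tool_pos'][0]-d,.0305)
  for r,z in ((.028,0),(.028,.075),(.013,.108),(.013,.215)):
    u=(proj(w,circ(b,r,z),T)*1.5).astype(np.int32); cv2.polylines(im,[u],False,col,1,cv2.LINE_AA)
cv2.imwrite('pics/w14.png',im)
"
```

```text
[([0.498, 0.116, 0.002], 0.85), ([0.482, 0.03, 0.001], 0.68)]
[]
```

View pics/w14.png

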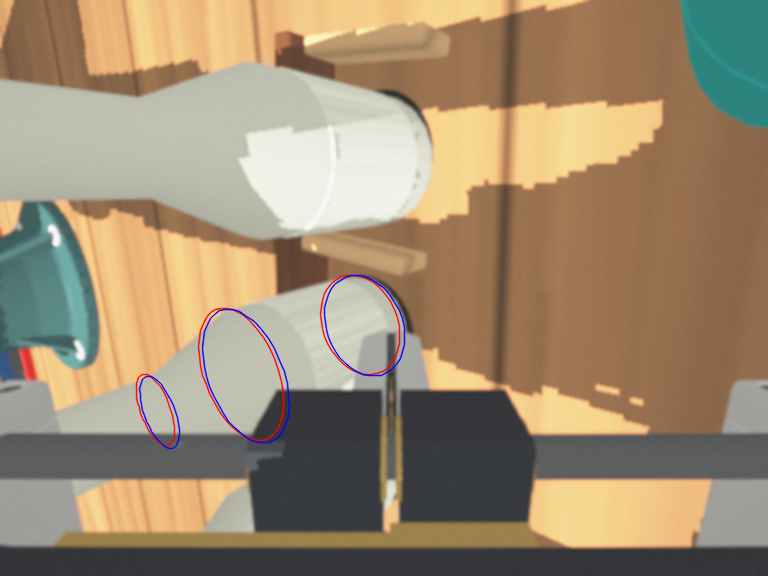

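```bash
python3 -m creep '[[-0.8,0.6,0,0,0,0,255],[-0.8,0.6,0,0,0,0,255]]';python3 -m creep '[[-0.8,0.6,0,0,0,0,255],[-0.8,0.6,0,0,0,0,255]]'
```

```text
time: 11.8
tool_pos: [0.5131, 0.0321, 0.021]
ee_rot: [-1.575, 0.627, -0.032]
wrist_force: [4.7, -0.8, 2.1]
width: 0.0005
time: 12.05
tool_pos: [0.513, 0.032, 0.021]
ee_rot: [-1.576, 0.625, -0.032]
wrist_force: [6.5, -0.4, 2.0]
width: 0.0007
```

The tool has stopped at x = 0.513 and the force is rising (2 → 4.7 → 6.5 N), so the bottle is against the board. I'll back off along the same line.

```bash
python3 -m creep '[[4,-3,0,0,0,0,255],[10,-7.5,-0.3,0,0,0,255],[18,-13.5,-0.7,0,0,0,255],[28,-21,-1.2,0,0,0,255],[28,-21,-1.2,0,0,0,255]]'; python3 -c "
from go import *
st()
w=robot.snapshot('wrist')
o=robot.get_obs(); T=np.eye(4);T[:3,:3]=R.from_euler('xyz',o['ee_rot']).as_matrix();T[:3,3]=o['tool_pos'];T=T@w['mount']
im=cv2.resize(w['color'],None,fx=1.5,fy=1.5)
b=(.479,.031)
for r,z in ((.028,0),(.028,.075),(.013,.108),(.013,.215)):
    u=(proj(w,circ(b,r,z),T)*1.5).astype(np.int32); cv2.polylines(im,[u],False,(0,0,255),1,cv2.LINE_AA)
cv2.imwrite('pics/w15.png',im)
M=tool2(36.2,-1.9,-90)
for n in ('bottle','slot','rack'): print([(np.round(d['point'],3).tolist(),round(d['p'],2)) for d in robot.landmark_of(n,'wrist')])
for x,z in ((.64,.021),(.68,.022)): print(rel([x,.0255,z],M))"
```

```text
time: 12.68
tool_pos: [0.5469, 0.0298, 0.0209]
ee_rot: [-1.575, 0.63, -0.032]
wrist_force: [-0.7, 0.2, -0.4]
width: 0.0004
t 12.68 p [0.5469 0.0298 0.0209] rot [-90.3  36.1  -1.9] F [-0.7  0.2 -0.4] w 0.0004 q [-0.04  0.68  1.09 -0.01  2.   -0.01]
[([0.481, 0.028, -0.0], 0.83), ([0.643, 0.144, 0.001], 0.82), ([0.5, 0.117, 0.001], 0.78)]
[]
[]
(array([ 76.3, -55.3,  -1.7]), array([0.29, 0.04, 0.1 ]))
(array([108. , -79.6,  -0.5]), array([0.29, 0.04, 0.1 ]))
```

View pics/w15.png

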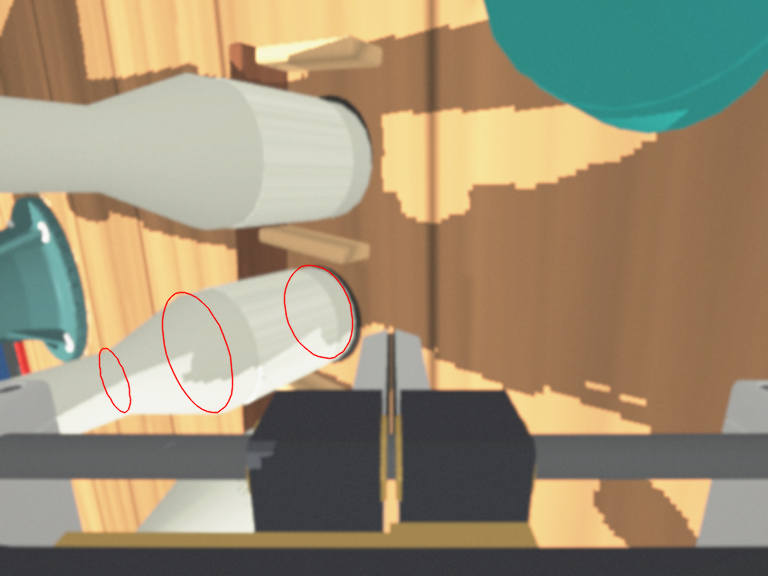

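```bash
python3 -m creep '[[22,-16,-0.5,0,0,0,255],[44,-32,-1,0,0,0,255],[66,-48,-1.5,0,0,0,255],[88,-65,-1.2,0,0,0,255],[110,-81,-0.5,0,0,0,255]]'; python3 -c "
from go import *
st()
M=tool2(36,-2,-90)
for x,z,l in ((.69,.05,36),(.690,.09,36),(.69,.15,30),(.69,.2,26),(.69,.27,22)): print(rel([x,.0245,z],tool2(l,-2,-90)))"
```

```text
time: 13.5
tool_pos: [0.6833, 0.0254, 0.0225]
ee_rot: [-1.575, 0.629, -0.032]
wrist_force: [0.1, -0.3, 0.2]
width: 0.0004
t 13.5 p [0.6833 0.0254 0.0225] rot [-90.3  36.1  -1.9] F [ 0.1 -0.3  0.2] w 0.0004 q [-0.04  1.03  0.5  -0.01  2.24 -0.01]
(array([-10.8, -26.2,  -0.8]), array([ 0.35,  0.12, -0.06]))
(array([-34.3, -58.5,  -0.9]), array([ 0.35,  0.12, -0.06]))
(array([ -69.6, -107. ,   -1.1]), array([ 0.34,  0.14, -6.06]))
(array([ -99.1, -147.5,   -1.3]), array([  0.34,   0.15, -10.06]))
(array([-140.3, -204. ,   -1.6]), array([  0.33,   0.16, -14.06]))
```

```bash
python3 -m creep '[[-15,-32,-0.8,0,0,0,255],[-34,-58,-0.9,0,0,0,255],[-70,-107,-1,0,0,-6,255],[-99,-147,-1.3,0,0,-10,255],[-140,-200,-1.5,0,0,-14,255]]'; python3 -c "
from go import *
st()
print(rel([.60,-.22,.31],tool2(10,-20,-90)),rel([.50,-.38,.33],tool2(5,-30,-90)))"
```

```text
time: 14.12
tool_pos: [0.6867, 0.0247, 0.2627]
ee_rot: [-1.575, 0.385, -0.031]
wrist_force: [1.8, 0.0, 0.6]
width: 0.0005
t 14.12 p [0.6867 0.0247 0.2627] rot [-90.2  22.1  -1.8] F [1.8 0.  0.6] w 0.0005 q [-0.04  0.8   0.33 -0.01  2.4  -0.02]
(array([ -91. ,  -13.2, -247.3]), array([  5.27,  17.57, -11.94])) (array([-186.6,    4.6, -410.3]), array([  6.85,  27.57, -16.67]))
```

```bash
python3 -m creep '[[-25,-20,-30,1,3,-2,255],[-45,-25,-85,2,7,-5,255],[-62,-22,-140,3,10,-7,255],[-78,-18,-195,4,14,-10,255],[-91,-14,-247,5,17,-12,255]]'; python3 -m creep '[[-25,-4,-50,0,3,0,255],[-50,-4,-100,0,6,0,255],[-75,-4,-150,0,9,0,255],[-75,-4,-150,0,9,0,255]]';python3 -c "
from go import *
st()
for c in ('scene','top'):
  s=robot.snapshot(c);cv2.imwrite(f'pics/{c}_end.png',cv2.resize(s['color'],None,fx=1.5,fy=1.5))
  for n in ('bottle','jar','carton','rack'): print(c,n,[(np.round(d['point'],3).tolist(),round(d['p'],2)) for d in robot.landmark_of(n,c)])"
```

```text
time: 14.75
tool_pos: [0.5995, -0.2212, 0.3109]
ee_rot: [-1.572, 0.171, -0.341]
wrist_force: [-0.5, -0.1, -0.7]
width: 0.0007
time: 15.25
tool_pos: [0.4794, -0.3392, 0.328]
ee_rot: [-1.601, 0.17, -0.504]
wrist_force: [1.5, 0.1, -0.4]
width: 0.0005
t 15.25 p [ 0.4794 -0.3392  0.328 ] rot [-91.7   9.7 -28.9] F [ 1.5  0.1 -0.4] w 0.0005 q [-0.68  0.32  0.86 -0.07  2.12 -0.21]
scene bottle [([0.702, -0.062, -0.001], 0.97), ([0.476, -0.059, 0.0], 0.72), ([0.497, 0.114, 0.0], 0.68), ([0.481, 0.03, -0.001], 0.65), ([0.642, 0.141, -0.002], 0.62), ([0.601, -0.096, -0.005], 0.56)]
scene jar [([0.533, 0.302, -0.004], 0.77)]
scene carton [([0.53, -0.243, 0.001], 0.77)]
scene rack [([0.484, 0.031, 0.002], 0.81)]
top bottle [([0.603, -0.097, -0.002], 0.91), ([0.48, 0.029, -0.003], 0.84), ([0.638, 0.143, 0.001], 0.7), ([0.699, -0.068, 0.0], 0.66), ([0.493, 0.112, 0.005], 0.58)]
top jar []
top carton [([0.526, -0.244, 0.0], 0.8)]
top rack [([0.484, 0.032, 0.003], 0.75)]
```

View pics/scene_end.png

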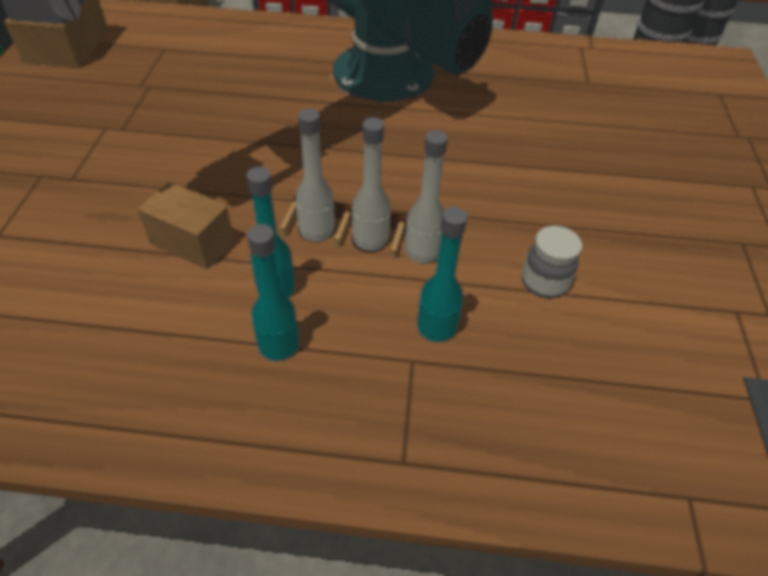

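View pics/top_end.png

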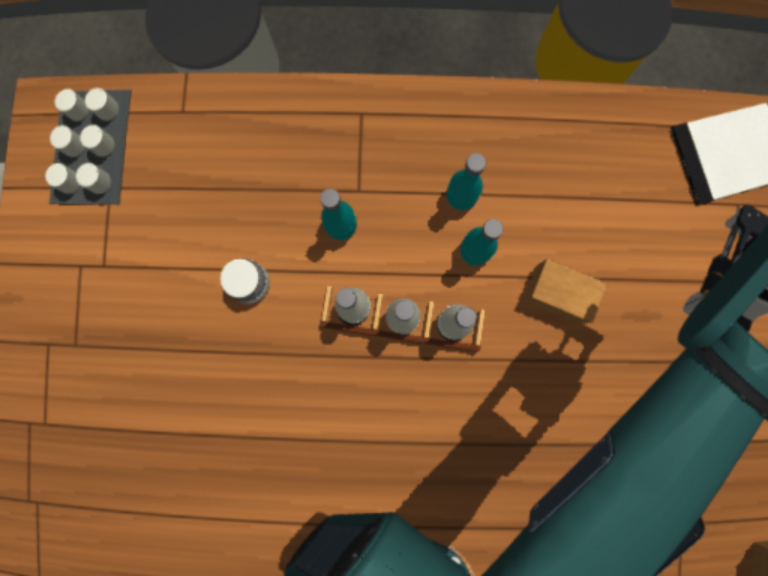

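The white bottle stands upright in the middle lane against the board, at about (0.480, 0.030). Every other object is where it was and the arm is clear, so I'm handing in.

```bash
python3 -c "
from bench import robot
print(robot.close_job())"
```

```text
the job is handed in; nothing more can be done
None
```

The white bottle now stands upright in the empty middle lane, right up against the back board, and the job is handed in. I pushed it about 16 cm along the counter with the shut fingertips, about 2–3 cm above its foot. The gripper leaned 36° and was turned narrow-side-on to fit between the turquoise bottles.

- **Contact with the board:** the tool stopped at x = 0.513 m while the force rose from about 2 N to 6.5 N. That is about 5 mm further than I predicted, so either the contact-offset or the rack estimate was slightly off.
- **Final position:** both fixed cameras put the bottle at about (0.480, 0.030), which is about 3 mm past the lane's home point towards the board. That matches touching it.
- **Other objects:** the carton, the rack, the other bottles and the look-alikes show no movement beyond the networks' 4 mm error. The last top-camera check missed the jar and the right rack bottle, but the scene camera found both in place and they look undisturbed in both pictures.
- **Limits:** the last readings came at 15.3 s, with the arm well clear. The wrist force stayed under about 7 N in every reading I took.

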